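# Fit the cover bar on the two-post slip file

### The job

Take the green two-hole cover bar out of the wooden rack and lay it flat on the bare desk, then take it again across its width and set it down on the slip file so that it rests aslant on the tops of both steel posts, about 15 mm short of its place, with its front edge down on the paper. Let go of it there, then nudge it back until both holes drop over the posts together and the bar lies flat on the slips. Leave the stapler, the glue stick and the tape roll where they are.

Things in the scene. Friction and masses are not known exactly. Their poses are not given: they have to be found in the camera images.
- bar_mid (a point): Centre of the loose, rigid sage-green cover bar, 150 x 60 x 10 mm, 0.12 kg or so, alike both ways round and on both faces. Two 14 mm holes through the thickness lie on the lengthwise centre line, 40 mm either side of this point. Axes: x through the thickness, y along the length, z across the width. It starts on a long edge in the rack (z up) and also stands so on the desk; pushed at the top it falls flat.
- rack_slot (a point): Middle of the slot floor of the fixed pale wooden rack, 8 mm above the desk. The slot runs along this y axis, is 14 mm wide with open ends, between walls 120 mm long and 6 mm thick whose tops are 26 mm above this point. Foot 60 mm (x) by 120 mm (y).
- file_seat (a point): Point midway between the two steel posts of the slip file (fixed), level with the top of its white slips, 32 mm above the desk. Axes: z up, y along the line of the posts, x to the back; the front faces -x. Posts at y = -40 and +40 mm, 8 mm across, tips flat and slightly tapered, 13 mm above the slips. A seated bar has its centre 5 mm above this point and its length along y.
- file: The slip file: wooden base with a solid, level stack of paper slips; origin 32 mm straight below point file_seat, on the desk, same axes. Slips reach from x = -62 to +38 mm and y = -76 to +76 mm; base from x = -68 to +48 mm and y = -93 to +93 mm; the side cheeks are 1 mm lower than the slips.
- stapler: Terracotta and black desk stapler, 34x135x46 mm, loose bystander; origin at the centre of its underside.
- glue_stick: Upright glue stick, 27 mm across, 88 mm tall, loose bystander; origin at the centre of its underside.
- tape_roll: Terracotta roll of paper tape lying flat, 66 mm across, 22 mm high, loose bystander; origin at the centre of its underside.

How it is judged:
By the outcome, as a careful person would: the job done as asked, in the order asked, and still so for the second after the job is handed in, with the robot touching nothing.
It also fails if it takes over 72 s, if anything falls off the work surface, if the arm or the gripper's body presses on something with over 40 N, if the wrist force passes 120 N, or if a joint passes its speed limit or range.

### The arm

A 6-joint arm with a two-finger parallel gripper is mounted at the origin on a cart in front of the work surface, level with it; the furniture and walls round the work are solid. World frame = base frame: x ahead of the robot, y to its left, z up, the work surface at z = 0. Lengths are in m, angles in degrees, forces in N, time in s.
With the tool pointing down it reaches from about 0.3 to 0.75 m from the base axis. Payload 8.5 kg.
Tool frame: the origin (TCP) lies on the centre line of the jaws, within the pads' length; the fingertips stand 17 mm ahead of it and the grasp point (between the pads) lies 2 mm behind it (env.tcp_to_tips is the distance from the TCP to the fingertips, in m); z points along the fingers, y is the line along which they close (so a half turn about z gives the same grasp; the last joint's range is limited). The gripper opens to 85 mm and grips with 20 to 120 N. Pads are 22 mm wide; open, the fingers measure 114 mm over their backs; the gripper's body (76 mm by 85 mm) begins 54 mm behind the grasp point. The pads swing forward as they close: fully open they stand 13 mm farther back than shut.
Start: joints at [-12.336, 21.807, 74.336, -0, 83.858, -12.336], TCP at [0.55, 0, 0.248] pointing down, gripper open.
Joint ranges: [-178.18, 178.18], [-50.72, 133.34], [12.68, 142.11], [-81.47, 261.47], [9.98, 163.14], [-165.26, 165.26]. Speed limits (degrees/s): [136.94, 136.94, 180, 180, 180, 180].

### API

Orientations are given as a 3x3 rotation matrix whose columns are the frame's x, y, z axes.
In Python, from rig import env gives the robot as it stands. The module is installed in compiled form; this text tells all that it offers.
- The arm moves only by the shell command python3 -m pendant 'ROWS' [FORCE]. ROWS is JSON, a list of rows, each a list of 7 numbers: the opening, from 0 (shut) to 1 (fully open), then the shift along the tool's x, y, z in m, then the turn, a rotation vector about the tool's x, y, z in rad. A call has 1 to 5 rows; each row is the pose to reach, as a shift and turn from the pose commanded when the call began, along the tool's axes at that moment; what a row does not reach only later rows make up. A row lasts 1/8 s, in which the tool goes at most 62.5 mm and 10.7 degrees, less where a joint would pass 70% of its speed; a pose out of reach is approached as far as the arm can. A call with a gripper value outside its range is refused whole. The fingers move at their own pace and stop on an object; FORCE is the grip in N (left out, the last holds). Time passes only in rows, so rows that repeat a pose let the fingers close. It gives the time, the measured TCP pose, the force, the opening and the grip force at its end, in the units of the state.
- env.observe(): the state, without advancing time (a new reading comes with each control period).
- env.get_image(name): name is "scene" or "side" or "wrist"; returns a dict with "image" (400x640x3 uint8, blue, green, red), "fx", "fy", "cx", "cy" (pixels), "k1" (the pictures are not rectified: a ray, as slopes to the right and down, at radius r is drawn at 1 + k1 r^2 times it, then the intrinsics apply), "pose" (4x4, takes a point from camera to world coordinates). Camera axes: x right, y up, looking along -z (the intrinsics and any distortion apply to the point x, -y, -z); pixel columns grow to the right and rows downward; lengths in m; the calibration is good to about 2 mm. A picture is of the moment at which its call begins. There is no depth.
- env.close_job(): hands the job in; it is judged then, once.
Trained networks look in the newest picture that a camera, given by its name, has taken for a name from the list of things; names that differ only in an ending like _2 or _b are one class to them, and where a whole thing is asked for, a point or a joint stands for the part that bears it (a point fixed in the world has none). Each returns a list of dicts, best first, with "conf" (0 to 1); they miss things now and then, are a little off and sometimes report something else, mostly with a low value. They report only what shows in the picture. A call takes as long as a camera call.
- env.find_in(camera, thing): "bbox" ([centre column, centre row, width, height] in pixels, round what is visible of it).
- env.trace(camera, thing): "mask" (400x640 bool, what is visible of it) and "bbox" ([centre column, centre row, width, height] in pixels, round what is visible of it).
- env.tip_of(camera, thing): "centre" ([column, row] in pixels: a listed point, or the origin of a listed thing).
The state is a dict: "time_s": time; "q": joint angles; "qvel": joint speeds; "joint_efforts": joint torques, N m; "position": TCP position; "tool_rot": TCP orientation; "ft_force": force on the tool from outside, world axes, zero at the start; "wrist_torque": the same for the moment, N m; "grip_width": finger opening in m; "gripper_force": force on a finger pad.
Only numpy, scipy, OpenCV 4.12 (cv2) and the standard library are available. Lean on these libraries where they do the work, as an engineer would, in place of code of your own. Each camera call takes 0.05 s, during which the arm holds its last target. There are 200 camera calls.

## Working session

There is one attempt and no reset: what is moved stays moved. The work goes in short steps, Python scripts to look and compute and a shell command to move; the robot and the scene stay as the last step left them, time stands still between calls to the robot, and variables do not carry over. Pictures are saved under pics/ and viewed, at most 10 in all, crops included, and the job is handed in when it is done.

```bash
mkdir -p pics
cat > h.py <<'E'
import numpy as np, cv2
from rig import env
def ray(im,px):
    u=np.array([(px[0]-im["cx"])/im["fx"],(px[1]-im["cy"])/im["fy"]]);k=im["k1"];s=u.copy()
    for _ in range(20): s=u/(1+k*(s@s))
    d=np.array([s[0],-s[1],-1.]);P=np.array(im["pose"])
    return P[:3,3],P[:3,:3]@d
def onz(im,px,z):
    o,d=ray(im,px);return o+d*(z-o[2])/d[2]
def proj(im,p):
    P=np.array(im["pose"]);c=P[:3,:3].T@(np.array(p)-P[:3,3])
    s=np.array([c[0],-c[1]])/-c[2];s=s*(1+im["k1"]*(s@s))
    return s*[im["fx"],im["fy"]]+[im["cx"],im["cy"]]
def tri(rs):
    A=np.zeros((3,3));b=np.zeros(3)
    for o,d in rs:
        d=d/np.linalg.norm(d);M=np.eye(3)-np.outer(d,d);A+=M;b+=M@o
    return np.linalg.solve(A,b)
E
cat > look.py <<'E'
from h import *
np.set_printoptions(precision=4,suppress=True)
ims={}
for c in ["scene","side","wrist"]:
    im=env.get_image(c);ims[c]=im
    cv2.imwrite(f"pics/a_{c}.png",im["image"])
    print(c,np.array(im["pose"])[:3,3],-np.array(im["pose"])[:3,2],im["fx"])
Z=dict(bar_mid=.038,rack_slot=.008,file_seat=.032,file=0,stapler=0,glue_stick=0,tape_roll=0)
for t,z in Z.items():
    R=[]
    for c in ims:
        r=env.tip_of(c,t)
        if r: 
            R.append(ray(ims[c],r[0]["centre"]));print(t,c,np.round(r[0]["centre"]),round(r[0]["conf"],2),onz(ims[c],r[0]["centre"],z))
    if len(R)>1: print("  tri",tri(R))
E
python3 look.py; python3 -c "
import cv2,numpy as np
cv2.imwrite('pics/b.png',np.vstack([cv2.imread('pics/a_%s.png'%c)[60:360] for c in ('scene','side')]))"
```

```text
scene [-0.244   0.8588  0.9759] [ 0.596  -0.4869 -0.6385] 519.4292111792629
side [ 0.6242 -0.7582  0.4416] [-0.0408  0.9205 -0.3886] 363.35779392459233
wrist [0.5493 0.0841 0.373 ] [-0.0014 -0.3227 -0.9465] 360.10849632669465
bar_mid scene [425. 175.] 0.94 [ 0.5306 -0.1889  0.038 ]
bar_mid side [285. 285.] 0.91 [ 0.5334 -0.1999  0.038 ]
bar_mid wrist [305. 333.] 0.82 [ 0.5323 -0.1893  0.038 ]
  tri [ 0.5327 -0.1931  0.0338]
rack_slot scene [424. 185.] 0.67 [ 0.5228 -0.1795  0.008 ]
rack_slot side [287. 292.] 0.85 [ 0.533  -0.1827  0.008 ]
  tri [ 0.5293 -0.1821  0.0054]
file_seat scene [307. 242.] 0.95 [0.5413 0.2627 0.032 ]
file_seat side [301. 195.] 0.77 [0.5268 0.2591 0.032 ]
  tri [0.5318 0.2642 0.0339]
file scene [303. 254.] 0.72 [0.5407 0.2785 0.    ]
file side [304. 201.] 0.71 [0.533  0.2921 0.    ]
  tri [0.535  0.2816 0.0052]
stapler scene [246. 295.] 0.87 [0.5217 0.4733 0.    ]
stapler side [307. 182.] 0.78 [0.529 0.47  0.   ]
  tri [ 0.5267  0.4724 -0.0025]
glue_stick scene [337. 199.] 0.5 [0.654  0.0597 0.    ]
glue_stick side [343. 234.] 0.94 [0.6487 0.0673 0.    ]
glue_stick wrist [414. 109.] 0.89 [0.6439 0.0529 0.    ]
  tri [0.6476 0.0581 0.0036]
tape_roll scene [378. 166.] 0.77 [ 0.6924 -0.1515  0.    ]
tape_roll side [373. 288.] 0.89 [ 0.7009 -0.1593  0.    ]
  tri [ 0.6994 -0.1562 -0.004 ]
```

View pics/b.png

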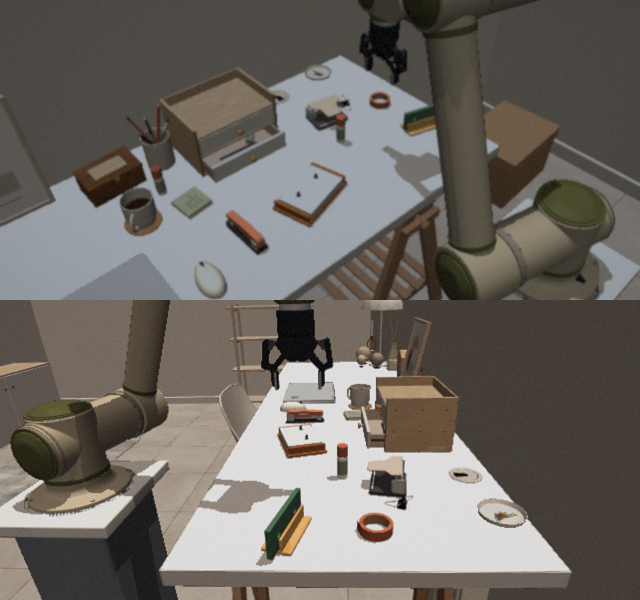

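View pics/a_wrist.png

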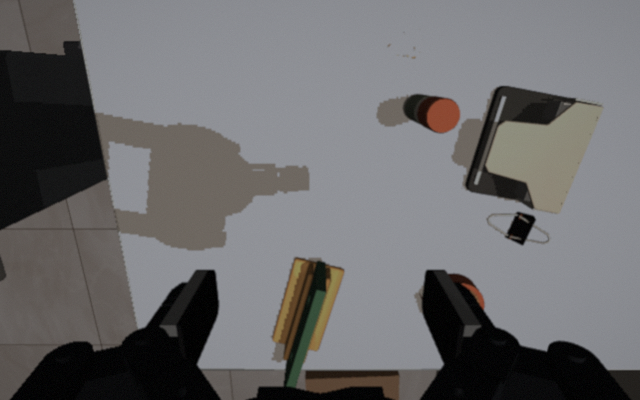

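```bash
python3 -c "
from rig import env;o=env.observe();print(o['tool_rot'],o['position'],env.tcp_to_tips,o['grip_width'],o['ft_force'],o['time_s'])"
```

```text
[[ 1.31839798e-05  1.00000000e+00  2.51846008e-05]
 [ 1.00000000e+00 -1.31841911e-05  8.38956098e-06]
 [ 8.38989302e-06  2.51844902e-05 -1.00000000e+00]] [5.49987034e-01 4.91035247e-06 2.48326354e-01] 0.017 0.08550330449686856 [-0.0507137  -0.26163345 -0.22955968] 1.2
```

```bash
python3 -m pendant '[[1,-0.05,-0.01,0,0,0,0],[1,-0.1,-0.015,0,0,0,0],[1,-0.12,-0.02,0,0,0,0],[1,-0.12,-0.02,0,0,0,0],[1,-0.12,-0.02,0,0,0,0]]'
cat > bar.py <<'E'
from h import *
import sys
np.set_printoptions(precision=4,suppress=True)
im=env.get_image("wrist");I=im["image"].copy()
for t,z in (("bar_mid",.038),("rack_slot",.008)):
    for r in env.tip_of("wrist",t)[:1]: print(t,r["centre"],r["conf"],onz(im,r["centre"],z))
for t in ("bar_mid","rack_slot"):
    for r in env.trace("wrist",t)[:1]:
        m=r["mask"].astype(np.uint8);print(t,r["conf"],r["bbox"],m.sum())
        c=cv2.findContours(m,0,1)[0];cv2.drawContours(I,c,-1,(0,0,255) if t=="bar_mid" else (255,0,0),1)
        b=cv2.boxPoints(cv2.minAreaRect(np.vstack(c)));print(b)
cv2.imwrite(sys.argv[1],np.hstack([I]))
E
python3 bar.py pics/c.png
```

```text
time_s: 1.82
position: [0.5301, -0.1194, 0.2484]
tool_rot: [[-0.0, 1.0, 0.0], [1.0, 0.0, 0.0], [0.0, 0.0, -1.0]]
ft_force: [-0.1, -0.2, -1.1]
grip_width: 0.0854
gripper_force: 0.0
bar_mid [320.7, 234.0] 0.55 [ 0.5302 -0.1873  0.038 ]
rack_slot [323.6, 212.9] 0.86 [ 0.5334 -0.1758  0.008 ]
bar_mid 0.56 [320.4, 237.6, 54.2, 154.1] 2574
[[289.4714 309.1974]
 [334.5032 156.0892]
 [352.0988 161.2643]
 [307.0669 314.3726]]
rack_slot 0.82 [325.9, 214.4, 77.6, 117.9] 4133
[[277.4404 263.5321]
 [310.7982 152.3395]
 [365.5688 168.7707]
 [332.211  279.9633]]
```

View pics/c.png

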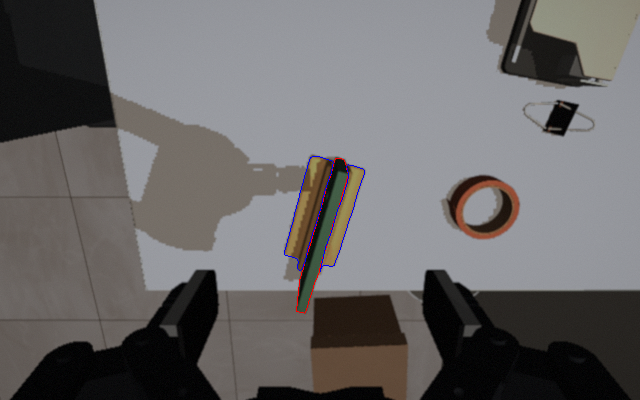

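```bash
python3 -c "
import cv2
I=cv2.imread('pics/c.png')"
python3 - <<'E'
from h import *
im=env.get_image("wrist")
cv2.imwrite("pics/d.png",cv2.resize(im["image"][150:320,270:380],None,fx=3.5,fy=3.5,interpolation=cv2.INTER_CUBIC))
E
```

```text
(no output)
```

View pics/d.png

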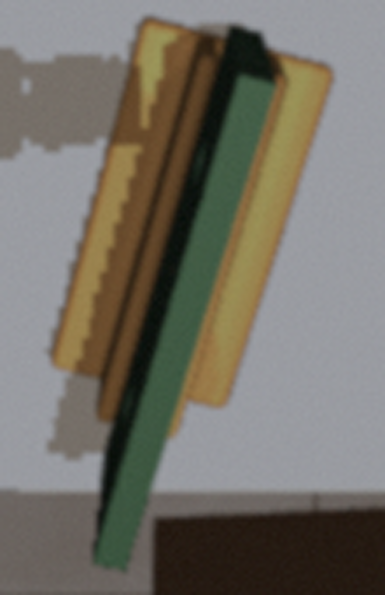

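Run:
```python
from h import *
im=env.get_image("wrist")
c=[onz(im,(270+x/3.5,150+y/3.5),.068) for x,y in ((240,72),(275,82),(127,568),(95,563))]
print(np.round(c,4));a=(c[0]+c[1])/2;b=(c[2]+c[3])/2;d=a-b
print((a+b)/2,np.linalg.norm(d),np.degrees(np.arctan2(d[0],d[1])))
```

```text
[[ 0.5457 -0.1133  0.068 ]
 [ 0.5545 -0.1159  0.068 ]
 [ 0.5158 -0.2598  0.068 ]
 [ 0.5067 -0.2581  0.068 ]]
[ 0.53066018 -0.18676294  0.068     ] 0.1494773294757466 15.061673456269386
```

```bash
python3 -m pendant '[[1,-0.035,0.001,0.03,0,0,0.13],[1,-0.067,0.001,0.07,0,0,0.262],[1,-0.067,0.001,0.12,0,0,0.262],[1,-0.067,0.001,0.16,0,0,0.262],[1,-0.067,0.001,0.183,0,0,0.262]]' && python3 -m pendant '[[1,0,0,0,0,0,0],[0,0,0,0,0,0,0],[0,0,0,0,0,0,0],[0,0,0,0,0,0,0],[0,0,0,0,0,0,0]]' 50
```

```text
time_s: 2.8
position: [0.5304, -0.1866, 0.0633]
tool_rot: [[0.259, 0.966, -0.002], [0.966, -0.259, 0.001], [0.001, -0.002, -1.0]]
ft_force: [0.5, -0.1, 0.2]
grip_width: 0.0853
gripper_force: 0.0
time_s: 3.42
position: [0.5311, -0.187, 0.0657]
tool_rot: [[0.259, 0.966, 0.001], [0.966, -0.259, -0.0], [-0.0, 0.001, -1.0]]
ft_force: [-0.0, 0.2, 0.2]
grip_width: 0.0122
gripper_force: 0.0
```

```bash
python3 -m pendant '[[0,0,0,0,0,0,0],[0,0,0,0,0,0,0]]' 50 ; python3 -m pendant '[[0,0,0,-0.01,0,0,0],[0,0,0,-0.03,0,0,0],[0,0,0,-0.06,0,0,0],[0,0,0,-0.09,0,0,0],[0,0,0,-0.09,0,0,0]]'
```

```text
time_s: 3.68
position: [0.5312, -0.1871, 0.0658]
tool_rot: [[0.259, 0.966, 0.001], [0.966, -0.259, -0.001], [-0.0, 0.001, -1.0]]
ft_force: [0.3, 0.6, 5.0]
grip_width: 0.009
gripper_force: 49.8
time_s: 4.3
position: [0.5316, -0.1873, 0.1575]
tool_rot: [[0.259, 0.966, 0.004], [0.966, -0.259, -0.002], [-0.001, 0.004, -1.0]]
ft_force: [-0.3, 0.1, -1.9]
grip_width: 0.0086
gripper_force: 48.9
```

```bash
python3 -m pendant '[[0,0.045,-0.03,0,0,0,-0.07],[0,0.095,-0.062,0,0,0,-0.15],[0,0.145,-0.095,0,0,0,-0.23],[0,0.191,-0.125,0.02,0,0,-0.262],[0,0.191,-0.125,0.05,0,0,-0.262]]' && python3 -m pendant '[[0,0,0,0.02,0,0,0],[0,0,0,0.035,0,0,0],[0,0,0,0.041,0,0,0],[0,0,0,0.044,0,0,0],[0,0,0,0.044,0,0,0]]'
```

```text
time_s: 4.92
position: [0.4579, 0.0329, 0.1046]
tool_rot: [[-0.005, 1.0, -0.001], [1.0, 0.005, 0.0], [0.0, -0.001, -1.0]]
ft_force: [0.8, -0.7, -2.0]
grip_width: 0.0091
gripper_force: 49.0
time_s: 5.55
position: [0.4598, 0.0298, 0.0614]
tool_rot: [[0.0, 1.0, 0.0], [1.0, -0.0, -0.0], [-0.0, 0.0, -1.0]]
ft_force: [-0.2, -0.0, -0.9]
grip_width: 0.0085
gripper_force: 49.0
```

Lower until contact shows.

```bash
python3 -m pendant '[[0,0,0,0.002,0,0,0],[0,0,0,0.003,0,0,0],[0,0,0,0.003,0,0,0]]'; python3 -m pendant '[[0,0,0,0.001,0,0,0],[0,0,0,0.001,0,0,0]]' ; python3 -m pendant '[[0,0,0,0.001,0,0,0],[0,0,0,0.001,0,0,0]]'
```

```text
time_s: 5.92
position: [0.4597, 0.0299, 0.0584]
tool_rot: [[-0.0, 1.0, 0.0], [1.0, 0.0, -0.0], [-0.0, 0.0, -1.0]]
ft_force: [0.2, -0.8, -0.6]
grip_width: 0.0085
gripper_force: 49.0
time_s: 6.18
position: [0.4598, 0.0299, 0.0578]
tool_rot: [[-0.0, 1.0, 0.001], [1.0, 0.0, -0.0], [-0.0, 0.001, -1.0]]
ft_force: [-2.0, -0.3, 4.5]
grip_width: 0.0088
gripper_force: 49.9
time_s: 6.42
position: [0.46, 0.0299, 0.0578]
tool_rot: [[-0.0, 1.0, 0.002], [1.0, 0.0, -0.0], [-0.0, 0.002, -1.0]]
ft_force: [-4.6, 1.3, 18.9]
grip_width: 0.0089
gripper_force: 51.9
```

```bash
python3 -m pendant '[[0.5,0,0,-0.001,0,0,0],[0.5,0,0,-0.001,0,0,0],[0.5,0,0,-0.001,0,0,0],[0.5,0,0,-0.001,0,0,0]]'; python3 -m pendant '[[0.5,0,0,-0.03,0,0,0],[0.2,0,0,-0.06,0,0,0],[0,0,-0.02,-0.06,0,0,0],[0,0,-0.045,-0.06,0,0,0],[0,0,-0.045,-0.06,0,0,0]]'
cat > st.py <<'E'
from h import *
import sys
a=np.vstack([env.get_image(c)["image"] for c in sys.argv[2:]]);cv2.imwrite(sys.argv[1],cv2.resize(a,None,fx=min(1,600/a.shape[0]),fy=min(1,600/a.shape[0])))
E
python3 - <<'E'
from h import *
for c,z in (("wrist",.03),("side",.03),("scene",.03)):
    im=env.get_image(c)
    for r in env.trace(c,"bar_mid")[:1]:print(c,r["conf"],r["bbox"])
    for r in env.tip_of(c,"bar_mid")[:1]:print(r["conf"],onz(im,r["centre"],z))
E
```

```text
time_s: 6.92
position: [0.4597, 0.0299, 0.0572]
tool_rot: [[-0.0, 1.0, -0.0], [1.0, 0.0, 0.0], [0.0, -0.0, -1.0]]
ft_force: [0.1, -0.6, 0.8]
grip_width: 0.0426
gripper_force: 0.0
time_s: 7.55
position: [0.4136, 0.03, 0.1174]
tool_rot: [[0.0, 1.0, -0.001], [1.0, -0.0, 0.0], [0.0, -0.001, -1.0]]
ft_force: [0.4, 0.2, -0.7]
grip_width: -0.0002
gripper_force: 0.0
wrist 0.8 [397.9, 208.4, 50.3, 228.1]
0.86 [0.45955266 0.02700235 0.03      ]
side 0.95 [266.8, 234.4, 12.8, 50.6]
0.67 [0.52870962 0.20458329 0.03      ]
scene 0.75 [390.9, 222.2, 40.1, 28.7]
0.74 [0.45248805 0.03361084 0.03      ]
```

```bash
python3 -m pendant '[[0,0,0,0.03,0,0,0],[0,0,0,0.05,0,0,0],[0,0,0.005,0.05,0,0,0],[0,0,0.012,0.05,0,0,0],[0,0,0.019,0.05,0,0,0]]'; python3 -m pendant '[[0,0,0.008,0,0,0,0],[0,0,0.016,0,0,0,0],[0,0,0.024,0,0,0,0],[0,0,0.03,0,0,0,0],[0,0,0.03,0,0,0,0]]'; python3 st.py pics/e.png side wrist
```

```text
time_s: 8.62
position: [0.4348, 0.0298, 0.0681]
tool_rot: [[-0.0, 1.0, 0.002], [1.0, 0.0, -0.0], [-0.0, 0.002, -1.0]]
ft_force: [0.6, 0.4, 0.1]
grip_width: 0.0004
gripper_force: 0.0
time_s: 9.25
position: [0.4641, 0.0298, 0.0673]
tool_rot: [[-0.0, 1.0, 0.0], [1.0, 0.0, -0.0], [-0.0, 0.0, -1.0]]
ft_force: [0.6, -0.8, -0.4]
grip_width: -0.0001
gripper_force: 0.0
```

View pics/e.png

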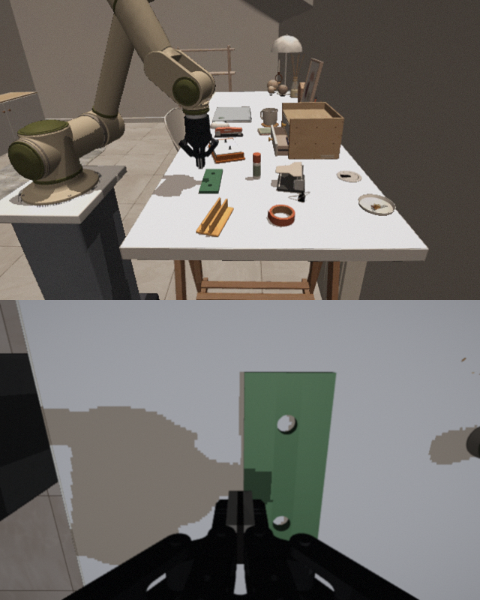

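```bash
python3 -m pendant '[[1,0,0.005,-0.06,0,0,0],[1,0.05,0.02,-0.09,0,0,0],[1,0.1,0.035,-0.12,0,0,0],[1,0.15,0.05,-0.15,0,0,0],[1,0.204,0.065,-0.15,0,0,0]]'; python3 -m pendant '[[1,0,0,0,0,0,0],[1,0,0,0,0,0,0]]'
python3 - <<'E'
from h import *
im=env.get_image("wrist");np.save("file_im.npy",im,allow_pickle=True);cv2.imwrite("pics/f.png",im["image"])
for t in ("file_seat","file"):
    for r in env.tip_of("wrist",t)[:1]:print(t,r["conf"],r["centre"],onz(im,r["centre"],.032))
E
```

```text
time_s: 9.98
position: [0.5295, 0.2356, 0.2199]
tool_rot: [[0.0, 1.0, 0.005], [1.0, -0.0, 0.001], [0.001, 0.005, -1.0]]
ft_force: [0.4, -0.6, 0.0]
grip_width: 0.0851
gripper_force: 0.0
time_s: 10.22
position: [0.5282, 0.2335, 0.2169]
tool_rot: [[-0.0, 1.0, -0.001], [1.0, 0.0, -0.001], [-0.001, -0.001, -1.0]]
ft_force: [0.6, -0.5, 0.1]
grip_width: 0.0858
gripper_force: 0.0
file_seat 0.95 [325.9, 134.8] [0.53244467 0.26993592 0.032     ]
file 0.92 [326.3, 129.1] [0.53275942 0.27478078 0.032     ]
```

View pics/f.png

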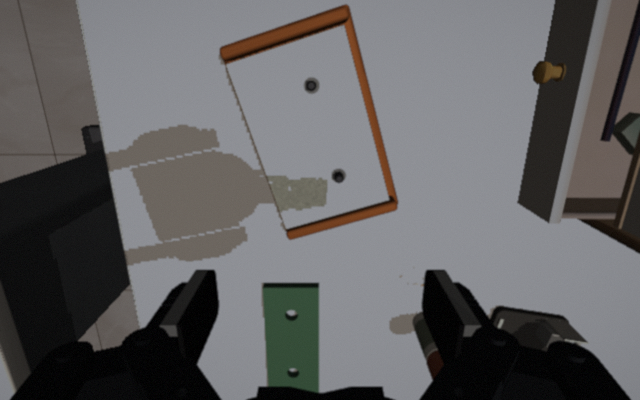

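Run:
```python
from h import *
im=np.load("file_im.npy",allow_pickle=True).item();I=im["image"]
a=[cv2.resize(I[r-16:r+16,c-16:c+16],None,fx=11,fy=11,interpolation=cv2.INTER_CUBIC) for c,r in ((312,86),(339,176))]
cv2.imwrite("pics/g.png",np.hstack(a))
g=cv2.cvtColor(I,6)
for c,r in ((312,86),(339,176)):
    m=(g[r-14:r+14,c-14:c+14]<110).astype(np.uint8)
    n,l,s,ce=cv2.connectedComponentsWithStats(m);k=1+s[1:,4].argmax()
    p=ce[k]+[c-14,r-14];print(p,s[k],onz(im,p,.045),onz(im,p,.039))
```

```text
[311.15957447  85.02659574] [  6   6  15  15 188] [0.52043932 0.3109462  0.045     ] [0.52029124 0.31081088 0.039     ]
[338.22929936 175.42675159] [  7   7  14  14 157] [0.54294672 0.23744343 0.045     ] [0.54325335 0.23582315 0.039     ]
```

View pics/g.png

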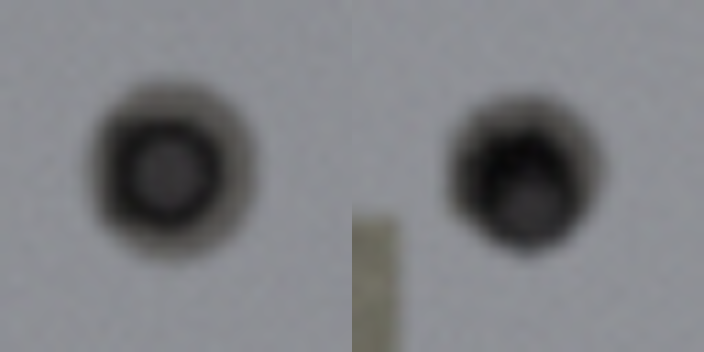

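```bash
python3 - <<'E'
from h import *
im=np.load("file_im.npy",allow_pickle=True).item()
a,b=[onz(im,p,.045) for p in ((310.55,85.18),(338.18,177.73))];d=a-b
print(a,b,(a+b)/2,np.linalg.norm(d),np.degrees(np.arctan2(-d[0],d[1])))
E
python3 -m pendant '[[1,-0.05,-0.01,0,0,0,0],[1,-0.1,-0.02,0,0,0,0],[1,-0.15,-0.03,0,0,0,0],[1,-0.204,-0.035,0,0,0,0],[1,-0.234,-0.035,0,0,0,0]]'; python3 -m pendant '[[1,0,0,0,0,0,0],[1,0,0,0,0,0,0]]'
python3 - <<'E'
from h import *
im=env.get_image("wrist");np.save("bar_im.npy",im,allow_pickle=True)
for r in env.tip_of("wrist","bar_mid")[:1]:print(r["conf"],r["centre"],onz(im,r["centre"],.005))
I=im["image"].astype(int);m=((I[...,1]-I[...,2]>15)).astype(np.uint8)
n,l,s,ce=cv2.connectedComponentsWithStats(m);k=1+s[1:,4].argmax();m=(l==k).astype(np.uint8);print(s[k])
c=max(cv2.findContours(m,0,1)[0],key=len)[:,0]
w=np.array([onz(im,p,.010)[:2] for p in c])
R=cv2.minAreaRect((w*1000).astype(np.float32));print(R);B=cv2.boxPoints(R);print(B)
V=im["image"].copy();cv2.drawContours(V,[c[:,None]],-1,(0,0,255),1)
for h in cv2.findContours(m,cv2.RETR_CCOMP,1)[0]:
    if 30<cv2.contourArea(h)<3000: q=h[:,0].mean(0);print("hole",q,cv2.contourArea(h),onz(im,q,.010))
cv2.imwrite("pics/h.png",V)
E
```

```text
[0.51995879 0.31083096 0.045     ] [0.54293825 0.23540979 0.045     ] [0.53144852 0.27312038 0.045     ] 0.07884419870521495 16.94502343870068
time_s: 11.0
position: [0.4929, -0.003, 0.2176]
tool_rot: [[0.003, 1.0, 0.0], [1.0, -0.003, -0.0], [-0.0, 0.0, -1.0]]
ft_force: [0.7, 0.4, -0.1]
grip_width: 0.0852
gripper_force: 0.0
time_s: 11.25
position: [0.4935, -0.0, 0.2174]
tool_rot: [[0.001, 1.0, 0.0], [1.0, -0.001, 0.0], [0.0, 0.0, -1.0]]
ft_force: [-0.8, -1.2, 0.4]
grip_width: 0.0855
gripper_force: 0.0
0.84 [320.7, 138.3] [0.49352262 0.02905406 0.005     ]
[ 289   52   69  162 9506]
((495.62548828125, 29.92238998413086), (147.70654296875, 59.286258697509766), 89.95227813720703)
[[465.92084  -43.906166]
 [525.2071   -43.95555 ]
 [525.33014  103.750946]
 [466.04388  103.80033 ]]
hole [323.04166667  93.02083333] 237.0 [0.49559838 0.06999861 0.01      ]
```

View pics/h.png

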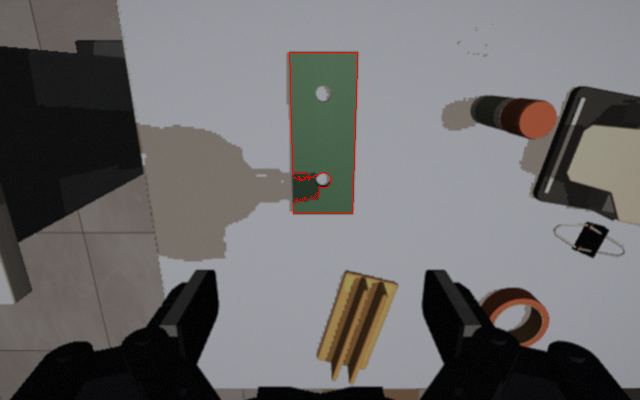

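```bash
python3 -m pendant '[[1,0.015,0.002,0.05,0,0,0],[1,0.03,0.002,0.1,0,0,0],[1,0.03,0.002,0.15,0,0,0],[1,0.03,0.002,0.17,0,0,0],[1,0.03,0.002,0.18,0,0,0]]'; python3 -m pendant '[[1,0,0,0.01,0,0,0],[1,0,0,0.015,0,0,0],[1,0,0,0.018,0,0,0],[1,0,0,0.018,0,0,0],[1,0,0,0.018,0,0,0]]'; python3 -c "
from rig import env;o=env.observe();print(o['position'],o['ft_force'])"
```

```text
time_s: 11.98
position: [0.4954, 0.0307, 0.0364]
tool_rot: [[-0.001, 1.0, -0.001], [1.0, 0.001, 0.0], [0.0, -0.001, -1.0]]
ft_force: [0.7, 0.2, -0.0]
grip_width: 0.0856
gripper_force: 0.0
time_s: 12.6
position: [0.4959, 0.0298, 0.0196]
tool_rot: [[0.0, 1.0, 0.001], [1.0, -0.0, -0.0], [-0.0, 0.001, -1.0]]
ft_force: [-0.0, -0.1, -0.0]
grip_width: 0.0854
gripper_force: 0.0
[0.49587435 0.02982045 0.01961925] [-0.02543907 -0.13376889 -0.03874864]
```

```bash
python3 -m pendant '[[1,0,0,0.002,0,0,0],[0.6,0,0,0.002,0,0,0],[0.5,0,0,0.002,0,0,0],[0.5,0,0,0.002,0,0,0],[0.5,0,0,0.002,0,0,0]]' 50; python3 -m pendant '[[0.5,0,0,0,0,0,0],[0.5,0,0,-0.01,0,0,0],[0.5,0,0,-0.03,0,0,0],[0.5,0,0,-0.06,0,0,0],[0.5,0,0,-0.08,0,0,0]]'; python3 st.py pics/i.png side wrist
python3 - <<'E'
from h import *
o=env.observe();print(o['position'])
im=env.get_image("wrist");I=im["image"].astype(int);m=((I[...,1]-I[...,2]>15)).astype(np.uint8)
c=max(cv2.findContours(m,0,1)[0],key=len)[:,0];print(c.min(0),c.max(0))
E
```

```text
time_s: 13.22
position: [0.4957, 0.0299, 0.0179]
tool_rot: [[-0.0, 1.0, 0.0], [1.0, 0.0, -0.0], [-0.0, 0.0, -1.0]]
ft_force: [-1.6, -0.4, 7.6]
grip_width: 0.0579
gripper_force: 52.2
time_s: 13.85
position: [0.4959, 0.0299, 0.099]
tool_rot: [[-0.0, 1.0, 0.001], [1.0, 0.0, -0.0], [-0.0, 0.001, -1.0]]
ft_force: [-0.2, -0.6, -1.3]
grip_width: 0.0583
gripper_force: 54.0
[0.49659674 0.02975613 0.09939769]
[238 103] [403 392]
```

View pics/i.png

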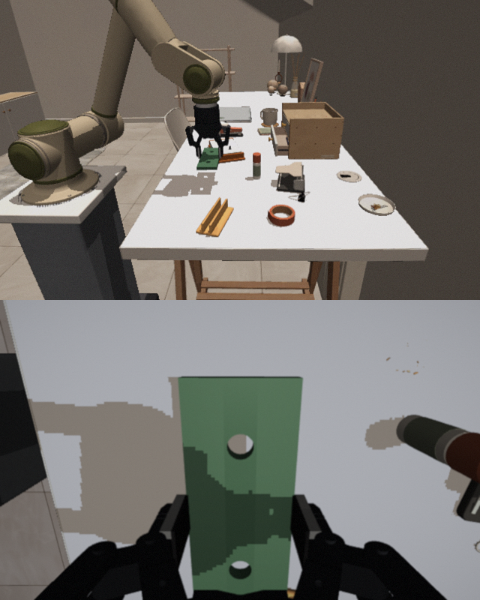

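```bash
python3 -m pendant '[[0.5,0.04,0.003,-0.005,0,0,-0.05],[0.5,0.09,0.007,-0.012,0,0,-0.11],[0.5,0.14,0.01,-0.012,0,0,-0.18],[0.5,0.19,0.014,-0.012,0,0,-0.25],[0.5,0.2375,0.017,-0.012,0,0,-0.296]]'; python3 -m pendant '[[0.5,0,0,0,-0.12,0,0],[0.5,0,0,0,-0.24,0,0],[0.5,0,0,0,-0.328,0,0],[0.5,0,0,0,-0.328,0,0]]'
cat > err.py <<'E'
from h import *
o=env.observe();p=np.array(o["position"]);R=np.array(o["tool_rot"])
a=np.radians(16.95);F=np.array([[np.cos(a),-np.sin(a),0],[np.sin(a),np.cos(a),0],[0,0,1]]);s=np.array([.5314,.2731,.032])
f=F.T@(p-s);print("TCP file mm",np.round(f*1e3,1),"bar ctr",np.round((f+F.T@R[:,2]*.0127)*1e3,1),"tool in file\n",np.round(F.T@R,3),o["ft_force"],o["time_s"])
E
python3 err.py
```

```text
time_s: 14.62
position: [0.5122, 0.269, 0.108]
tool_rot: [[-0.294, 0.956, -0.002], [0.956, 0.294, -0.001], [-0.0, -0.002, -1.0]]
ft_force: [0.1, -0.7, -1.1]
grip_width: 0.0578
gripper_force: 53.9
time_s: 15.12
position: [0.5113, 0.267, 0.108]
tool_rot: [[-0.292, 0.907, 0.305], [0.956, 0.277, 0.093], [0.0, 0.318, -0.948]]
ft_force: [0.2, 0.3, -0.7]
grip_width: 0.058
gripper_force: 54.0
TCP file mm [-21.    0.1  76. ] bar ctr [-16.9   0.1  64. ] tool in file
 [[-0.     0.948  0.318]
 [ 1.     0.     0.   ]
 [ 0.     0.318 -0.948]] [ 0.18991988  0.28064292 -0.66367088] 15.125
```

```bash
python3 -m pendant '[[0.5,0,-0.004,0.014,0,0,0],[0.5,0,-0.008,0.028,0,0,0],[0.5,0,-0.011,0.038,0,0,0],[0.5,0,-0.0124,0.043,0,0,0],[0.5,0,-0.0124,0.043,0,0,0]]'; python3 -m pendant '[[0.5,0,0,0,0,0,0]]'; python3 err.py
```

```text
time_s: 15.75
position: [0.5147, 0.268, 0.0642]
tool_rot: [[-0.292, 0.906, 0.307], [0.957, 0.276, 0.094], [0.0, 0.321, -0.947]]
ft_force: [-0.7, -0.6, -1.4]
grip_width: 0.0579
gripper_force: 54.0
time_s: 15.88
position: [0.5149, 0.2681, 0.065]
tool_rot: [[-0.292, 0.905, 0.309], [0.956, 0.276, 0.094], [-0.0, 0.323, -0.946]]
ft_force: [0.7, -0.0, -0.3]
grip_width: 0.0578
gripper_force: 54.0
TCP file mm [-17.2  -0.   33. ] bar ctr [-13.1  -0.   21. ] tool in file
 [[-0.     0.946  0.323]
 [ 1.     0.     0.   ]
 [-0.     0.323 -0.946]] [ 0.7122999  -0.02725153 -0.34655912] 15.875
```

```bash
python3 -m pendant '[[0.5,0,-0.0012,0.0016,0,0,0],[0.5,0,-0.0024,0.0032,0,0,0],[0.5,0,-0.0036,0.0047,0,0,0],[0.5,0,-0.0036,0.0047,0,0,0]]'; python3 err.py;python3 -m pendant '[[0.5,0,-0.0002,0.0005,0,0,0],[0.5,0,-0.0003,0.001,0,0,0],[0.5,0,-0.0003,0.001,0,0,0]]'; python3 err.py
```

```text
time_s: 16.38
position: [0.5128, 0.2674, 0.0589]
tool_rot: [[-0.292, 0.906, 0.308], [0.957, 0.276, 0.094], [0.0, 0.322, -0.947]]
ft_force: [-0.3, 0.2, -0.3]
grip_width: 0.0579
gripper_force: 54.0
TCP file mm [-19.5  -0.   26.9] bar ctr [-15.4  -0.   14.8] tool in file
 [[-0.     0.947  0.322]
 [ 1.     0.     0.   ]
 [ 0.     0.322 -0.947]] [-0.34857515  0.16529918 -0.3121391 ] 16.375
time_s: 16.75
position: [0.513, 0.2674, 0.0585]
tool_rot: [[-0.292, 0.905, 0.309], [0.956, 0.276, 0.094], [-0.0, 0.323, -0.947]]
ft_force: [-2.2, -1.5, 5.3]
grip_width: 0.0578
gripper_force: 54.7
TCP file mm [-19.2  -0.   26.5] bar ctr [-15.1  -0.   14.4] tool in file
 [[-0.     0.947  0.323]
 [ 1.     0.     0.   ]
 [-0.     0.323 -0.947]] [-2.1792128  -1.48726437  5.30855922] 16.75
```

```bash
python3 -m pendant '[[0.75,0,0,0,0,0,0],[0.8,0,0,0,0,0,0],[0.85,0,0,0,0,0,0],[0.85,0,0,0,0,0,0]]'; python3 -m pendant '[[0.9,0,0,-0.005,0,0,0],[0.9,0,0,-0.015,0,0,0],[1,0,0,-0.04,0,0,0],[1,0,0,-0.08,0,0,0],[1,0,0,-0.1,0,0,0]]'; python3 err.py
python3 - <<'E'
from h import *
im=env.get_image("wrist");np.save("rest_im.npy",im,allow_pickle=True);cv2.imwrite("pics/j.png",im["image"])
I=im["image"].astype(int);m=((I[...,1]-I[...,2]>15)).astype(np.uint8)
c=max(cv2.findContours(m,0,1)[0],key=len)[:,0]
R=cv2.minAreaRect(c);print(R,cv2.boxPoints(R))
# predicted outline of the aslant bar
a=np.radians(16.95);F=np.array([[np.cos(a),-np.sin(a),0],[np.sin(a),np.cos(a),0],[0,0,1]]);s=np.array([.5314,.2731,.032])
t=np.radians(18.8);X=np.array([np.cos(t),0,np.sin(t)]);N=np.array([-np.sin(t),0,np.cos(t)])
for sx,sy in ((-30,75),(30,75),(30,-75),(-30,-75)):
    p=np.array([-15,0,14.4])+sx*X+5*N+[0,sy,0];print(sx,sy,proj(im,s+F@p/1e3).round(1))
q=cv2.approxPolyDP(c,4,True)[:,0];print(q.tolist())
E
```

```text
time_s: 17.25
position: [0.513, 0.2674, 0.0579]
tool_rot: [[-0.292, 0.906, 0.308], [0.957, 0.276, 0.094], [-0.0, 0.322, -0.947]]
ft_force: [-0.3, 0.1, -0.1]
grip_width: 0.0724
gripper_force: 0.0
time_s: 17.88
position: [0.4819, 0.258, 0.1552]
tool_rot: [[-0.292, 0.905, 0.311], [0.956, 0.276, 0.095], [-0.0, 0.325, -0.946]]
ft_force: [0.4, -0.2, -0.3]
grip_width: 0.0855
gripper_force: 0.0
TCP file mm [-51.8   0.  123.2] bar ctr [-47.6   0.  111.2] tool in file
 [[-0.     0.946  0.325]
 [ 1.     0.     0.   ]
 [-0.     0.325 -0.946]] [ 0.38792593 -0.15999225 -0.28725526] 17.875
((318.5, 194.0), (204.0, 93.0), 90.0) [[272.  92.]
 [365.  92.]
 [365. 296.]
 [272. 296.]]
-30 75 [272.   91.9]
30 75 [367.8  91.9]
30 -75 [359.3 297.3]
-30 -75 [280.4 297.4]
[[273, 92], [275, 183], [282, 207], [277, 215], [280, 294], [357, 295], [365, 93]]
```

```bash
python3 -c "
from rig import env;print(env.observe()['q'])"
```

```text
[15.56059085 20.42311299 96.18527084  0.65447686 44.29014919 -1.81397478]
```

```bash
python3 -m pendant '[[1,0,-0.006,-0.002,0.1,0,0],[1,0,-0.013,-0.0045,0.22,0,0],[1,0,-0.0134,-0.0045,0.33,0,0],[1,0,-0.0134,-0.0045,0.33,0,0]]'; python3 -m pendant '[[1,0,0,0,0,0,-0.18],[1,0,0,0,0,0,-0.36],[1,0,0,0,0,0,-0.54],[1,0,0,0,0,0,-0.72],[1,0,0,0,0,0,-0.9]]';python3 -m pendant '[[1,0,0,0,0,0,-0.18],[1,0,0,0,0,0,-0.36],[1,0,0,0,0,0,-0.54],[1,0,0,0,0,0,-0.671],[1,0,0,0,0,0,-0.671]]'; python3 -m pendant '[[1,0,0,0,0,0,0]]'; python3 err.py
```

```text
time_s: 18.42
position: [0.4695, 0.254, 0.1522]
tool_rot: [[-0.291, 0.957, -0.001], [0.957, 0.291, -0.0], [-0.0, -0.001, -1.0]]
ft_force: [-0.1, -0.3, -0.1]
grip_width: 0.0851
gripper_force: 0.0
time_s: 19.05
position: [0.4681, 0.2538, 0.1524]
tool_rot: [[-0.933, 0.36, -0.0], [0.36, 0.933, 0.0], [0.0, 0.0, -1.0]]
ft_force: [0.3, -0.5, 0.8]
grip_width: 0.0855
gripper_force: 0.0
time_s: 19.68
position: [0.4681, 0.2538, 0.1525]
tool_rot: [[-0.957, -0.291, -0.001], [-0.291, 0.957, -0.0], [0.001, 0.0, -1.0]]
ft_force: [-0.1, -0.6, 0.1]
grip_width: 0.0854
gripper_force: 0.0
time_s: 19.8
position: [0.4684, 0.2539, 0.1526]
tool_rot: [[-0.957, -0.29, -0.001], [-0.29, 0.957, -0.0], [0.001, 0.0, -1.0]]
ft_force: [0.3, 0.8, 0.2]
grip_width: 0.0856
gripper_force: 0.0
TCP file mm [-65.9  -0.  120.6] bar ctr [-65.9  -0.  107.9] tool in file
 [[-1.     0.002 -0.001]
 [ 0.002  1.     0.   ]
 [ 0.001  0.    -1.   ]] [0.26582778 0.83987865 0.20316014] 19.8
```

```bash
python3 -m pendant '[[1,0,0,0.04,0,0,0],[1,0,0,0.075,0,0,0],[1,0,0,0.1,0,0,0],[1,0,0,0.108,0,0,0],[1,0,0,0.108,0,0,0]]'; python3 -m pendant '[[1,0,0,0.002,0,0,0],[1,0,0,0.003,0,0,0],[1,0,0,0.003,0,0,0]]'; python3 err.py
```

```text
time_s: 20.42
position: [0.4685, 0.2539, 0.0448]
tool_rot: [[-0.957, -0.291, -0.002], [-0.291, 0.957, -0.001], [0.002, 0.0, -1.0]]
ft_force: [-0.9, 0.7, -0.2]
grip_width: 0.0854
gripper_force: 0.0
time_s: 20.8
position: [0.4686, 0.2539, 0.0419]
tool_rot: [[-0.956, -0.292, -0.001], [-0.292, 0.956, -0.0], [0.001, -0.0, -1.0]]
ft_force: [-0.6, 0.0, 0.6]
grip_width: 0.0856
gripper_force: 0.0
TCP file mm [-65.7  -0.1   9.9] bar ctr [-65.7  -0.1  -2.8] tool in file
 [[-1.    -0.    -0.001]
 [-0.     1.    -0.   ]
 [ 0.001 -0.    -1.   ]] [-0.60440336  0.04239776  0.57824102] 20.8
```

```bash
python3 -m pendant '[[1,-0.003,0,0,0,0,0],[1,-0.006,0,0,0,0,0],[1,-0.008,0,0,0,0,0],[1,-0.0095,0,0,0,0,0],[1,-0.011,0,0,0,0,0]]'; python3 -m pendant '[[1,-0.001,0,0,0,0,0],[1,-0.002,0,0,0,0,0],[1,-0.003,0,0,0,0,0],[1,-0.004,0,0,0,0,0],[1,-0.005,0,0,0,0,0]]'
cat > green.py <<'E'
from h import *
im=env.get_image("wrist");I=im["image"].astype(int);m=((I[...,1]-I[...,2]>15)).astype(np.uint8)
c=max(cv2.findContours(m,0,1)[0],key=len);print(cv2.boundingRect(c),cv2.approxPolyDP(c,5,True)[:,0].tolist())
E
python3 green.py; python3 err.py
```

```text
time_s: 21.42
position: [0.4788, 0.257, 0.0415]
tool_rot: [[-0.956, -0.292, -0.003], [-0.292, 0.956, -0.001], [0.003, 0.0, -1.0]]
ft_force: [-0.9, -0.3, -0.4]
grip_width: 0.0853
gripper_force: 0.5
time_s: 22.05
position: [0.4839, 0.2586, 0.0416]
tool_rot: [[-0.956, -0.292, -0.002], [-0.292, 0.956, -0.001], [0.002, 0.0, -1.0]]
ft_force: [-0.4, -0.2, -0.3]
grip_width: 0.0857
gripper_force: 0.2
(197, 316, 247, 84) [[197, 363], [207, 378], [231, 375], [238, 386], [234, 399], [254, 397], [259, 386], [315, 392], [382, 386], [385, 396], [401, 399], [397, 387], [404, 375], [418, 371], [430, 382], [443, 364], [422, 316], [218, 316]]
TCP file mm [-49.6  -0.1   9.6] bar ctr [-49.6  -0.1  -3.1] tool in file
 [[-1.    -0.    -0.002]
 [-0.     1.    -0.   ]
 [ 0.002 -0.    -1.   ]] [ 0.02987126 -0.36603831 -0.07866858] 22.1
```

```bash
python3 -m pendant '[[1,-0.001,0,0,0,0,0],[1,-0.002,0,0,0,0,0],[1,-0.003,0,0,0,0,0],[1,-0.004,0,0,0,0,0],[1,-0.005,0,0,0,0,0]]';python3 green.py; python3 err.py | head -1;  python3 -m pendant '[[1,-0.001,0,0,0,0,0],[1,-0.002,0,0,0,0,0],[1,-0.002,0,0,0,0,0]]';python3 green.py; python3 err.py|head -1
```

```text
time_s: 22.72
position: [0.4887, 0.26, 0.0416]
tool_rot: [[-0.956, -0.292, -0.002], [-0.292, 0.956, -0.0], [0.002, 0.0, -1.0]]
ft_force: [-0.0, -0.7, 0.7]
grip_width: 0.0856
gripper_force: 0.0
(197, 322, 247, 78) [[197, 363], [221, 399], [254, 397], [259, 386], [315, 392], [381, 386], [387, 397], [419, 399], [443, 364], [425, 322], [215, 322]]
TCP file mm [-44.6  -0.1   9.6] bar ctr [-44.6  -0.1  -3.1] tool in file
time_s: 23.15
position: [0.4905, 0.2606, 0.0415]
tool_rot: [[-0.956, -0.292, -0.002], [-0.292, 0.956, -0.001], [0.002, 0.0, -1.0]]
ft_force: [-1.0, 0.3, 0.4]
grip_width: 0.0853
gripper_force: 0.0
(197, 318, 247, 82) [[197, 363], [221, 399], [254, 397], [259, 386], [315, 392], [381, 386], [386, 397], [419, 399], [443, 365], [423, 318], [217, 318]]
TCP file mm [-42.8  -0.1   9.5] bar ctr [-42.9  -0.1  -3.2] tool in file
```

Run:
```python
from h import *
im=env.get_image("wrist")
a=np.radians(16.95);F=np.array([[np.cos(a),-np.sin(a),0],[np.sin(a),np.cos(a),0],[0,0,1]]);s=np.array([.5314,.2731,.032])
def corners(cx,cz,td):
    t=np.radians(td);X=np.array([np.cos(t),0,np.sin(t)]);N=np.array([-np.sin(t),0,np.cos(t)])
    return [proj(im,s+F@(np.array([cx,0,cz])+sx*X+5*N+[0,sy,0])/1e3).round(1) for sx,sy in ((30,75),(30,-75),(-30,75))]
for v in ((-15,14.4,18.8),(-10,14.5,18.8),(-6,14,18),(-4,14,18),(-3,5,0),(-1,5,0),(0,5,0),(1,5,0)): print(v,corners(*v))
I=im["image"].astype(int);m=((I[...,1]-I[...,2]>15)).astype(np.uint8)
print([ (int(np.where(m[r])[0].min()),int(np.where(m[r])[0].max())) for r in (318,320,325,335,345,355)])
cv2.imwrite("pics/k.png",cv2.resize(im["image"][300:400,170:470],None,fx=2.5,fy=2.5))
for r in env.tip_of("side","bar_mid")[:1]: print(r)
```

```text
(-15, 14.4, 18.8) [array([503.8, 439. ]), array([131.2, 438.8]), array([503.9, 290. ])]
(-10, 14.5, 18.8) [array([501.8, 448.2]), array([133.1, 448. ]), array([502. , 300.8])]
(-6, 14, 18) [array([499.2, 453.5]), array([135.9, 453.3]), array([500.3, 308.9])]
(-4, 14, 18) [array([498.4, 457. ]), array([136.7, 456.8]), array([499.6, 313. ])]
(-3, 5, 0) [array([478.9, 424.5]), array([156.7, 424.4]), array([499.7, 316. ])]
(-1, 5, 0) [array([478.3, 427.7]), array([157.3, 427.6]), array([498.9, 320.1])]
(0, 5, 0) [array([478. , 429.3]), array([157.6, 429.2]), array([498.6, 322.1])]
(1, 5, 0) [array([477.7, 430.9]), array([158. , 430.7]), array([498.2, 324.1])]
[(139, 495), (137, 496), (138, 495), (209, 431), (205, 435), (201, 440)]
{'centre': [283.7, 212.7], 'conf': 0.78}
```

Run:
```python
from h import *
a=cv2.resize(env.get_image("side")["image"][180:245,225:345],(720,390),interpolation=cv2.INTER_CUBIC)
b=cv2.resize(env.get_image("wrist")["image"][290:400,120:520],(720,198))
cv2.imwrite("pics/l.png",np.vstack([a,b]))
```

```text
(no output)
```

View pics/l.png

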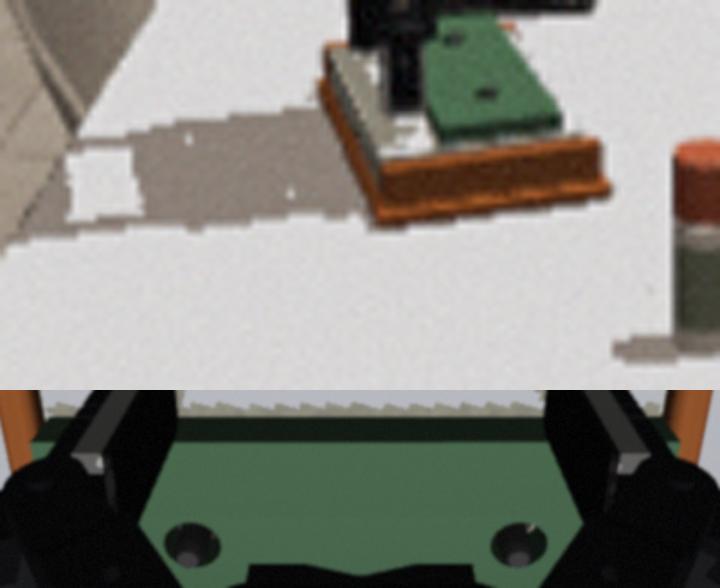

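Side view: the bar lies parallel to the base with dark posts in both holes (wrist crop, ~(190,545) and (520,545)). Back off and check numerically.

```bash
python3 -m pendant '[[1,0.005,0,0,0,0,0],[1,0.015,0,0,0,0,0],[1,0.02,0,-0.03,0,0,0],[1,0.03,0,-0.08,0,0,0],[1,0.05,0,-0.13,0,0,0]]'; python3 -m pendant '[[1,0.03,0,-0.02,0,0,0],[1,0.05,0,-0.02,0,0,0],[1,0.05,0,-0.02,0,0,0]]'
python3 - <<'E'
from h import *
im=env.get_image("wrist")
a=np.radians(16.95);F=np.array([[np.cos(a),-np.sin(a),0],[np.sin(a),np.cos(a),0],[0,0,1]]);s=np.array([.5314,.2731,.032])
for cx in (-2,0,2): print(cx,[proj(im,s+F@np.array([cx+x,y,10])/1e3).round(1).tolist() for x,y in ((-30,75),(-30,-75),(30,-75),(30,75))])
I=im["image"].astype(int);m=((I[...,1]-I[...,2]>15)).astype(np.uint8);m=cv2.morphologyEx(m,2,np.ones((3,3)))
c=max(cv2.findContours(m,0,1)[0],key=len);print(cv2.approxPolyDP(c,5,True)[:,0].tolist())
for t in ("stapler","glue_stick","tape_roll"):
  for k in ("scene","side"):
    i=env.get_image(k);r=env.tip_of(k,t)
    if r: print(t,k,r[0]["centre"])
E
```

```text
time_s: 24.02
position: [0.442, 0.2457, 0.1728]
tool_rot: [[-0.956, -0.292, -0.002], [-0.292, 0.956, -0.001], [0.003, -0.0, -1.0]]
ft_force: [-0.2, -0.0, 0.1]
grip_width: 0.0855
gripper_force: 0.0
time_s: 24.4
position: [0.3937, 0.2312, 0.192]
tool_rot: [[-0.956, -0.292, -0.002], [-0.292, 0.956, -0.001], [0.002, 0.0, -1.0]]
ft_force: [0.8, -0.1, 0.8]
grip_width: 0.0855
gripper_force: 0.0
-2 [[402.2, 306.6], [235.2, 306.5], [240.0, 360.2], [397.5, 360.3]]
0 [[402.0, 308.5], [235.4, 308.4], [240.1, 361.9], [397.4, 361.9]]
2 [[401.9, 310.4], [235.6, 310.3], [240.3, 363.5], [397.2, 363.6]]
[[236, 307], [243, 360], [396, 359], [400, 307]]
stapler scene [245.4, 296.6]
stapler side [305.3, 182.1]
glue_stick scene [340.1, 200.1]
glue_stick side [340.8, 238.6]
tape_roll scene [377.1, 167.0]
tape_roll side [374.1, 291.9]
```

```bash
python3 -c "
from rig import env;print(env.close_job())"
```

```text
the job is handed in; nothing more can be done
None
```

I handed the job in at about 25 s: the bar lies flat on the slips with both holes over the posts, sitting about 1.5 mm forward of centre (within hole clearance), and the stapler, glue stick and tape roll were not moved.

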